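# Locate a bearing bracket in a three-point fixture

### The arm

A 7-joint arm with a two-finger parallel gripper is mounted at the origin on the work surface; the furniture and walls round the work are solid. World frame = base frame: x ahead of the robot, y to its left, z up, the work surface at z = 0. Lengths are in m, angles in rad, forces in N, time in s.
With the tool pointing down it reaches from about 0.425 to 0.8 m from the base axis. Payload 8.3 kg.
Tool frame: the origin (TCP) lies where the fingers leave the gripper's body, on its centre line; the fingertips stand 73 mm ahead of it and the grasp point (between the pads) lies ctrl.grasp_offset ahead of it (ctrl.grasp_offset is the distance from the TCP to the grasp point, in m); z points along the fingers, y is the line along which they close (so a half turn about z gives the same grasp; the last joint's range is limited). The gripper opens to 85 mm and grips with 20 to 120 N. Pads are 22 mm wide; open, the fingers measure 114 mm over their backs; the gripper's body (76 mm by 85 mm) begins 54 mm behind the grasp point. The pads swing forward as they close: fully open they stand 13 mm farther back than shut.
Start: joints at [1.249, 0.383, 0.016, 1.37, -0.006, 1.388, -0.046], TCP at [0.16, -0.604, 0.304] pointing down, gripper open.
Joint ranges: [-2.95, 2.95], [-0.25, 2.06], [-1.52, 1.56], [0.18, 2.33], [-1.44, 4.58], [0.02, 2.06], [-3.01, 3.01]. Speed limits (rad/s): [2.39, 2.39, 3.01, 3.01, 3.14, 3.14, 3.14].

### API

Orientations are given as a 3x3 rotation matrix whose columns are the frame's x, y, z axes.
In Python, from workcell import ctrl gives the robot as it stands.
- The arm moves only by the tool jog_arm, never from a script. Its argument "motion" is one flat list of numbers, 5 for each row, row after row: the closure, from 0 (fully open) to 1 (shut), then the shift along the world's x, y, z in cm, then the turn about the world's z in degrees. A call has exactly 5 rows; each row is the pose to reach, as a shift and turn from the pose commanded when the call began; what a row does not reach only later rows make up. A row lasts 1/10 s, in which the tool goes at most 50 mm and 8.59 degrees, less where a joint would pass 70% of its speed; a pose out of reach is approached as far as the arm can. A call with a gripper value outside its range is refused whole. The fingers move at their own pace and stop on an object; the grip force is fixed at half the most. Time passes only in rows, so rows that repeat a pose let the fingers close, or fill a call up. It gives the time, the measured TCP pose, the force, the opening and the grip force at its end, in the units of the state.
- ctrl.observe(): the state, without advancing time (a new reading comes with each control period).
- ctrl.snapshot(name): name is "side" or "top" or "wrist"; returns a dict with "img" (384x512x3 uint8, red, green, blue), "mtx" (3x3 intrinsics, pixels), "dist_coeffs" ([k1, k2, p1, p2, k3] as OpenCV has them; the pictures are not rectified), "rvec" (rotation vector, rad) and "tvec" (3), from world to camera coordinates, as OpenCV has them. Camera axes: x right, y down, z forward; pixel columns grow to the right and rows downward; lengths in m; the calibration is good to about 2 mm. A picture is of the moment at which its call begins. There is no depth.
- ctrl.job_done(): hands the job in; it is judged then, once.
Trained networks look in a picture, given as the dict that the camera call returned (one of the last four; its "shot" number tells which), for a name from the list of things; names that differ only in an ending like _2 or _b are one class to them, and where a whole thing is asked for, a point or a joint stands for the part that bears it (a point fixed in the world has none). Each returns a list of dicts, best first, with "conf" (0 to 1); they miss things now and then, are a little off and sometimes report something else, mostly with a low value. They report only what shows in the picture. A call takes as long as a camera call.
- ctrl.search_frame(picture, label): "box" ([left, top, right, bottom] in pixels, round what is visible of it).
- ctrl.tip_of(picture, label): "point" ([row, column] in pixels: a listed point, or the origin of a listed thing).
The state is a dict: "time_s": time; "qpos": joint angles; "qd": joint speeds; "joint_efforts": joint torques, N m; "eef_pos": TCP position; "orientation": TCP orientation; "force": force on the tool from outside, world axes, zero at the start; "wrist_torque": the same for the moment, N m; "finger_gap": opening from 0.0 (shut) to 1.0 (fully open); "gripper_force": force on a finger pad.
Only numpy, scipy, OpenCV 4.12 (cv2) and the standard library are available. Lean on these libraries where they do the work, as an engineer would, in place of code of your own. Each camera call takes 0.05 s, during which the arm holds its last target. There are 200 camera calls.

### The job

Set the bearing bracket down flat on the base of the locating fixture, clear of the locators. Then push one of its long sides squarely up against both dowels until both are firmly in contact, and after that slide it along the dowels until its end bears firmly on the nose of the end stop (its little button flush), so that it ends located on all three points. Push with about 10 to 15 N, never beyond 25 N on a locator, leave the other things on the worktop alone, and let go at the end.

Things in the scene. Friction and masses are not known exactly. Their poses are not given: they have to be found in the camera images.
- fixture: locating fixture, fixed: flat dark steel base 130 (x) x 180 (y) x 12 mm high. Origin: centre of its underside, z up. Two dowels stand on its +x side, the end stop at its +y end; the -x and -y sides are open. A located bracket has its centre at x = +5 mm and y = +2 to +18 mm (as the stop screw is set), underside at z = 12 mm in this frame, sides parallel to the base's
- dowel_1: upright steel dowel, 12 mm diameter, 22 mm tall, on the base, rigid. Origin: centre of its foot, at (51, -35, 12) mm in the fixture's frame; its contact line with the bracket is at fixture x = 45 mm
- dowel_2: the second dowel, the same, at (51, 35, 12) mm in the fixture's frame (70 mm from the first along y)
- end_stop: fixed steel block 44 (x) x 14 (y) x 22 mm high; origin: middle of its foot on the side towards the bracket, at (0, 86, 12) mm in the fixture's frame. A stop screw with a flat round nose (16 mm diameter, axis 9 mm above the base) projects from it to fixture -y by 8 to 24 mm, differently each time; NO pose tells how far: find it by feel or sight. It does not give
- seat_button (a joint): brass button, 8 mm diameter, in the middle of the stop screw's nose, on a very weak spring (under 0.5 N): 0 when free (it stands 3 mm out of the nose), 0.003 m when the bracket's end bears on the nose and the button is flush; grows as it is pressed
- bracket: loose aluminium bearing bracket, 0.35 to 0.7 kg: foot plate 80 (x) x 120 (y) x 16 mm with square sides; on its middle an upright lug 24 mm thick (x), 44 mm wide (y), top rounded, 64 mm above the underside (grip its flat +x and -x faces). Origin: centre of the underside, z up. Starts flat on the worktop beside the fixture. The same either way round (half a turn)
- hex_key: black hex key, 40x145x8 mm; a bystander to leave where it is (origin: centre of its underside)
- tape_roll: roll of black tape, 58 mm wide, 19 mm high; a bystander to leave where it is (origin: centre of its underside)
- nut: grey knurled union nut, 40 mm wide, 22 mm high; a bystander to leave where it is (origin: centre of its underside)
- tape_rule: yellow tape measure, 36x86x62 mm; a bystander to leave where it is (origin: centre of its underside)

How it is judged:
On the way, in this order (a step that is already met when the one before it is completed fails the run):
1. the bracket lies flat on the fixture's base, at least 2 mm clear of the dowel line, not touching the end stop's button (angle between bracket's own z axis and vertical below 0.03 rad and z of bracket in the frame of fixture between 0.01 and 0.0135 m and x of bracket in the frame of fixture between -0.045 and 0.003 m and value of joint seat_button below 0.0008 m and y of bracket in the frame of fixture above -0.06 m and contact force between bracket and fixture above 1.5 N), for 0.2 s.
2. the bracket is pressed against both dowels at once, each with more than 1.5 N (contact force between bracket and dowel_1 above 1.5 N and contact force between bracket and dowel_2 above 1.5 N and angle between the y axis of bracket and the y axis of fixture, either way round below 0.02 rad and angle between bracket's own z axis and vertical below 0.03 rad and z of bracket in the frame of fixture between 0.01 and 0.0135 m), for 0.2 s.
3. the bracket is pressed on the end stop with more than 3 N while its side lies along the dowels (contact force between bracket and end_stop above 3 N and angle between the y axis of bracket and the y axis of fixture, either way round below 0.02 rad and value of joint seat_button above 0.0015 m and angle between bracket's own z axis and vertical below 0.03 rad and z of bracket in the frame of fixture between 0.01 and 0.0135 m and x of bracket in the frame of fixture between 0.0035 and 0.0065 m), for 0.2 s.
At the end, for the whole second after the job is handed in: the bracket lies flat on the fixture's base, at rest and released, its side within 1.5 mm of the dowels and within 0.02 rad of parallel to their line, its end within 1.5 mm of the stop screw's nose (seat button pressed to within 1.5 mm of flush) (x of bracket in the frame of fixture between 0.0035 and 0.0065 m and y of bracket in the frame of fixture between 0 and 0.02 m and angle between the y axis of bracket and the y axis of fixture, either way round below 0.02 rad and value of joint seat_button above 0.0015 m and angle between bracket's own z axis and vertical below 0.03 rad and z of bracket in the frame of fixture between 0.01 and 0.0135 m and linear speed of bracket below 0.01 m/s); the robot touches nothing.
It fails at once if more than 25 N between the bracket and a dowel or the end stop (contact force between bracket and dowel_1 above 25 N or contact force between bracket and dowel_2 above 25 N or contact force between bracket and end_stop above 25 N).
It fails at once if a bystander is moved by more than 20 mm (distance of any of hex_key, tape_roll, nut, tape_rule from where it was at the start of the episode above 0.02 m).
It also fails if it takes over 72 s, if anything falls off the work surface, if the arm or the gripper's body presses on something with over 40 N, if the wrist force passes 120 N, or if a joint passes its speed limit or range.

## Working session

There is one attempt and no reset: what is moved stays moved. The work goes in short steps, Python scripts to look and compute and a tool call to move; the robot and the scene stay as the last step left them, time stands still between calls to the robot, and variables do not carry over. Pictures are saved under pics/ and viewed, at most 10 in all, crops included, and the job is handed in when it is done.

Besides the shell and the picture viewer there is one more tool, called by a JSON object that holds its "op" and its "data". jog_arm: Moves the arm, as the interface text tells. Its arguments: {"type":"object","properties":{"motion":{"type":"array","items":{"type":"number"}}},"required":["motion"]}

```bash
mkdir -p pics
cat > h.py <<'E'
import numpy as np, cv2
from workcell import ctrl
def ray(s,p,z):
    R=cv2.Rodrigues(np.array(s["rvec"],float))[0]; t=np.array(s["tvec"],float).ravel()
    u=cv2.undistortPoints(np.array([[p]],float),np.array(s["mtx"],float),np.array(s["dist_coeffs"],float)).ravel()
    d=R.T@np.array([u[0],u[1],1]); c=-R.T@t
    return c+d*(z-c[2])/d[2]
def proj(s,P):
    return cv2.projectPoints(np.array(P,float).reshape(-1,1,3),np.array(s["rvec"],float),np.array(s["tvec"],float),np.array(s["mtx"],float),np.array(s["dist_coeffs"],float))[0].reshape(-1,2)
def save(s,n): cv2.imwrite("pics/"+n,s["img"][:,:,::-1])
E
python3 - <<'E'
from h import *
np.set_printoptions(precision=3,suppress=True)
o=ctrl.observe(); print(o,ctrl.grasp_offset)
for c in("top","side"):
    s=ctrl.snapshot(c); save(s,c+"0.png")
    for n,z in(("bracket",0),("fixture",0),("dowel_1",.012),("end_stop",.012),("hex_key",0),("tape_roll",0),("nut",0),("tape_rule",0)):
        for r in ctrl.tip_of(s,n)[:2]:
            p=r["point"]; print(c,n,round(r["conf"],2),np.round(p),ray(s,(p[1],p[0]),z))
        if n in("bracket","fixture"):print(ctrl.search_frame(s,n)[:1])
E
```

```text
{'time_s': 0.0, 'qpos': array([ 1.249,  0.384,  0.016,  1.371, -0.006,  1.388, -0.047]), 'qd': array([-0.   ,  0.001,  0.   , -0.   ,  0.   , -0.001, -0.002]), 'joint_efforts': array([  0.   , -62.759,   0.844, -37.182,   0.017,   0.014,   0.   ]), 'eef_pos': array([ 0.16 , -0.604,  0.303]), 'orientation': array([[ 0.967,  0.256, -0.001],
       [ 0.256, -0.967,  0.002],
       [-0.   , -0.002, -1.   ]]), 'force': array([-0.021, -0.091, -0.01 ]), 'wrist_torque': array([ 0.011, -0.02 , -0.063]), 'gripper_force': 0.0, 'finger_gap': 0.9985677895330614} 0.0539
top bracket 0.78 [167. 228.] [0.506 0.167 0.   ]
top bracket 0.44 [183. 288.] [0.468 0.02  0.   ]
[{'box': [204.9, 148.5, 255.4, 184.7], 'conf': 0.62}]
top fixture 0.95 [165. 357.] [ 0.517 -0.148  0.   ]
[{'box': [310.0, 136.8, 391.7, 193.0], 'conf': 0.86}]
top dowel_1 0.6 [142. 339.] [ 0.571 -0.103  0.012]
top dowel_1 0.44 [144. 367.] [ 0.569 -0.172  0.012]
top end_stop 0.68 [165. 319.] [ 0.513 -0.054  0.012]
top end_stop 0.6 [144. 340.] [ 0.566 -0.105  0.012]
top hex_key 0.71 [184. 288.] [0.467 0.022 0.   ]
top hex_key 0.42 [145. 342.] [ 0.568 -0.113  0.   ]
top tape_roll 0.6 [222. 377.] [ 0.379 -0.195  0.   ]
top nut 0.62 [226. 290.] [0.366 0.016 0.   ]
top tape_rule 0.57 [166. 147.] [0.504 0.368 0.   ]
side bracket 0.97 [187. 283.] [0.513 0.173 0.   ]
[{'box': [258.0, 167.3, 303.0, 206.0], 'conf': 0.71}]
side fixture 0.62 [237. 161.] [ 0.375 -0.201  0.   ]
side fixture 0.59 [252. 213.] [ 0.519 -0.133  0.   ]
[{'box': [171.7, 217.8, 245.9, 288.0], 'conf': 0.6}]
side dowel_1 0.51 [252. 231.] [ 0.562 -0.102  0.012]
side dowel_1 0.43 [270. 214.] [ 0.57  -0.173  0.012]
side end_stop 0.68 [231. 232.] [ 0.516 -0.052  0.012]
side hex_key 0.52 [212. 239.] [0.477 0.014 0.   ]
side tape_roll 0.65 [268. 215.] [ 0.561 -0.164  0.   ]
side nut 0.44 [188. 213.] [0.356 0.022 0.   ]
side tape_rule 0.78 [152. 318.] [0.5   0.361 0.   ]
```

Run:
```python
import cv2
a=cv2.imread("pics/top0.png")[115:250,120:420]; cv2.imwrite("pics/topc.png",cv2.resize(a,(800,360),interpolation=cv2.INTER_CUBIC))
```

```text
(no output)
```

View pics/topc.png

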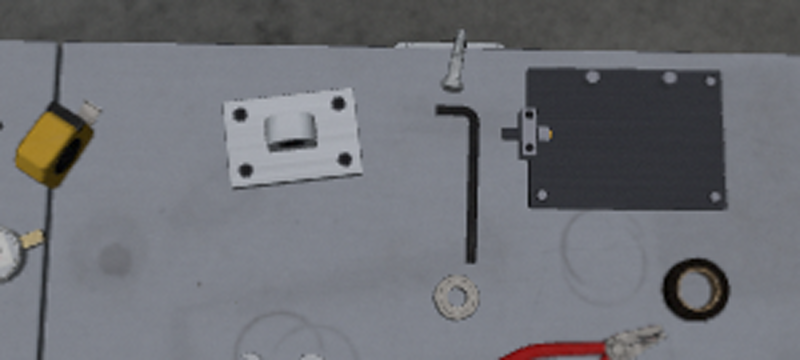

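{"op": "jog_arm", "data": {"motion": [0, 3, 3.9, 0, 7.5, 0, 6, 7.8, 0, 15, 0, 9, 11.7, 0, 22.5, 0, 12, 15.6, 0, 30, 0, 15, 19.5, 0, 37.5]}}

```text
time_s: 1.6
eef_pos: [0.3109, -0.4074, 0.3041]
orientation: [[0.607, 0.795, 0.0], [0.795, -0.607, -0.001], [-0.0, 0.001, -1.0]]
force: [0.6, -1.0, 0.5]
finger_gap: 1.0
gripper_force: 0.0
```

{"op": "jog_arm", "data": {"motion": [0, 3, 3.9, 0, 7.5, 0, 6, 7.8, 0, 15, 0, 9, 11.7, 0, 22.5, 0, 12, 15.6, 0, 30, 0, 15, 19.5, 0, 37.5]}}

```text
time_s: 2.1
eef_pos: [0.4608, -0.2125, 0.3043]
orientation: [[-0.002, 1.0, 0.001], [1.0, 0.002, -0.001], [-0.001, 0.001, -1.0]]
force: [1.1, -0.4, -1.1]
finger_gap: 0.998
gripper_force: 0.0
```

{"op": "jog_arm", "data": {"motion": [0, 1, 4.5, 0, 0, 0, 2, 9, 0, 0, 0, 2.5, 14, 0, 0, 0, 3, 18.5, 0, 0, 0, 3, 19, 0, 0]}}

```text
time_s: 2.6
eef_pos: [0.4901, -0.017, 0.3046]
orientation: [[-0.007, 1.0, 0.001], [1.0, 0.007, 0.002], [0.002, 0.001, -1.0]]
force: [-0.2, -0.7, 0.9]
finger_gap: 1.002
gripper_force: 0.0
```

{"op": "jog_arm", "data": {"motion": [0, 0.5, 4.5, 0, 0, 0, 1, 9, 0, 0, 0, 1.5, 13.5, 0, 0, 0, 2, 18, 0, 0, 0, 2, 18, 0, 0]}}

```text
time_s: 3.1
eef_pos: [0.5087, 0.1629, 0.3043]
orientation: [[-0.007, 1.0, 0.0], [1.0, 0.007, 0.004], [0.004, 0.0, -1.0]]
force: [-0.1, 0.0, 0.1]
finger_gap: 1.002
gripper_force: 0.0
```

Run:
```python
from h import *
np.set_printoptions(precision=4,suppress=True)
s=ctrl.snapshot("wrist"); save(s,"w1.png"); print(ctrl.observe()["eef_pos"])
for r in ctrl.tip_of(s,"bracket")[:2]:
    p=r["point"]; print(r["conf"],p,ray(s,(p[1],p[0]),0))
g=s["img"].astype(int); m=((g.min(2)>150)).astype(np.uint8)
# light aluminium plate mask
for th in(150,170,190):
    m=((g.min(2)>th)*255).astype(np.uint8)
    cs=sorted(cv2.findContours(m,cv2.RETR_EXTERNAL,cv2.CHAIN_APPROX_NONE)[0],key=cv2.contourArea)[-2:]
    for c in cs: 
        print(th,cv2.contourArea(c),cv2.minAreaRect(c))
```

```text
[0.5093 0.1594 0.304 ]
0.55 [158.2, 258.9] [0.5086 0.1629 0.    ]
150 2.5 ((281.3823547363281, 155.5294189453125), (5.093247413635254, 1.9402848482131958), 75.96376037597656)
150 4.0 ((283.0, 182.5), (5.0, 2.0), 90.0)
```

View pics/w1.png

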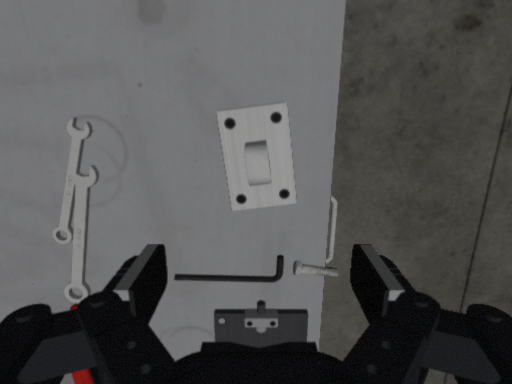

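Run:
```python
from h import *
np.set_printoptions(precision=4,suppress=True)
s=ctrl.snapshot("wrist")
g=cv2.cvtColor(s["img"],cv2.COLOR_RGB2GRAY)
c=np.array([(218,111),(287,102),(297,204),(232,211),(215,310),(307,311)],np.float32).reshape(-1,1,2)
c=cv2.cornerSubPix(g,c,(4,4),(-1,-1),(3,50,.01)).reshape(-1,2); print(c)
P=np.array([ray(s,p,.016 if i<4 else .012) for i,p in enumerate(c)]); print(P)
q=P[:4]; print("ctr",q.mean(0)[:2])
v=(q[0]+q[1]-q[2]-q[3]); print("yaw long",np.degrees(np.arctan2(-v[0],v[1])),"len",np.linalg.norm(v)/2)
v=(q[1]+q[2]-q[0]-q[3]); print("yaw short",np.degrees(np.arctan2(v[1],v[0])),np.linalg.norm(v)/2)
v=P[5]-P[4]; print("fix yaw",np.degrees(np.arctan2(v[1],v[0])),np.linalg.norm(v))
o=ctrl.observe();print(o["eef_pos"],o["orientation"])
```

```text
[[215.7362 111.0465]
 [286.0513 105.5058]
 [297.     204.    ]
 [232.     211.    ]
 [215.     310.    ]
 [307.     311.    ]]
[[ 0.4617  0.2121  0.016 ]
 [ 0.5393  0.218   0.016 ]
 [ 0.5555  0.1028  0.016 ]
 [ 0.4767  0.0938  0.016 ]
 [ 0.4496 -0.0521  0.012 ]
 [ 0.5751 -0.0538  0.012 ]]
ctr [0.5083 0.1567]
yaw long 7.60773397087076 len 0.1177727378357763
yaw short 5.4472635792377675 0.07855906571099916
fix yaw -0.7676770470120543 0.12552184269598218
[0.5102 0.1552 0.3037] [[ 0.0031  1.     -0.0004]
 [ 1.     -0.0031 -0.0005]
 [-0.0005 -0.0004 -1.    ]]
```

{"op": "jog_arm", "data": {"motion": [0, -0.2, 0.1, -4, 7, 0, -0.2, 0.1, -9, 7, 0, -0.2, 0.1, -13.5, 7, 0, -0.2, 0.1, -17, 7, 0, -0.2, 0.1, -18, 7]}}

```text
time_s: 3.75
eef_pos: [0.5063, 0.1535, 0.1201]
orientation: [[-0.116, 0.993, -0.006], [0.993, 0.116, -0.003], [-0.002, -0.006, -1.0]]
force: [0.5, 0.3, 0.7]
finger_gap: 0.998
gripper_force: 0.0
```

{"op": "jog_arm", "data": {"motion": [0, 0, 0, -1.5, 0, 0, 0, 0, -2.8, 0, 0, 0, 0, -2.8, 0, 1, 0, 0, -2.8, 0, 1, 0, 0, -2.8, 0]}}

```text
time_s: 4.25
eef_pos: [0.5087, 0.1571, 0.097]
orientation: [[-0.119, 0.993, 0.002], [0.993, 0.119, 0.0], [0.0, 0.002, -1.0]]
force: [0.6, -0.3, 0.1]
finger_gap: 0.691
gripper_force: 0.0
```

{"op": "jog_arm", "data": {"motion": [1, 0, 0, 0, 0, 1, 0, 0, 0, 0, 1, 0, 0, 0, 0, 1, 0, 0, 0, 0, 1, 0, 0, 0, 0]}}

```text
time_s: 4.75
eef_pos: [0.5084, 0.157, 0.0966]
orientation: [[-0.119, 0.993, 0.001], [0.993, 0.119, 0.0], [0.0, 0.001, -1.0]]
force: [-0.4, -1.1, 5.8]
finger_gap: 0.27
gripper_force: 59.6
```

{"op": "jog_arm", "data": {"motion": [1, 0, 0, 1.5, 0, 1, 0, 0, 4, 0, 1, 0, 0, 7, 0, 1, 0, 0, 9, 0, 1, 0, 0, 9, 0]}}

```text
time_s: 5.25
eef_pos: [0.5089, 0.1575, 0.1887]
orientation: [[-0.119, 0.993, 0.004], [0.993, 0.119, 0.001], [0.0, 0.004, -1.0]]
force: [0.2, 0.3, -7.1]
finger_gap: 0.271
gripper_force: 60.3
```

{"op": "jog_arm", "data": {"motion": [1, 0, -2.5, 0, -2, 1, -0.2, -6, 0, -4, 1, -0.4, -9.5, 0, -6, 1, -0.6, -13, 0, -7, 1, -0.6, -16, 0, -7]}}

```text
time_s: 5.75
eef_pos: [0.5004, -0.0054, 0.1842]
orientation: [[0.005, 1.0, -0.003], [1.0, -0.005, -0.0], [-0.0, -0.003, -1.0]]
force: [0.2, -0.2, -7.2]
finger_gap: 0.274
gripper_force: 60.2
```

{"op": "jog_arm", "data": {"motion": [1, 0, -4, 0, 0, 1, 0, -8, 0, 0, 1, 0, -12, 0, 0, 1, 0, -15, 0, 0, 1, 0, -15.7, 0, 0]}}

```text
time_s: 6.25
eef_pos: [0.5001, -0.1652, 0.1839]
orientation: [[0.01, 1.0, -0.004], [1.0, -0.01, -0.001], [-0.001, -0.004, -1.0]]
force: [-0.7, 0.1, -7.2]
finger_gap: 0.273
gripper_force: 60.1
```

Run:
```python
from h import *
np.set_printoptions(precision=4,suppress=True)
for c in("side","top"):
    s=ctrl.snapshot(c); save(s,c+"2.png")
    for n,z in(("fixture",0),("dowel_1",.012),("end_stop",.012),("bracket",.08)):
        for r in ctrl.tip_of(s,n)[:2]:
            p=r["point"]; print(c,n,round(r["conf"],2),np.round(p),ray(s,(p[1],p[0]),z))
a=[cv2.imread("pics/side2.png")[190:310,140:270],cv2.imread("pics/top2.png")[115:215,290:400]]
cv2.imwrite("pics/c2.png",np.hstack([cv2.resize(i,(400,400),interpolation=cv2.INTER_CUBIC) for i in a]))
o=ctrl.observe();print(o["time_s"],o["eef_pos"],o["orientation"],o["force"])
```

```text
side fixture 0.74 [251. 210.] [ 0.5138 -0.137   0.    ]
side dowel_1 0.53 [271. 214.] [ 0.5706 -0.1744  0.012 ]
side dowel_1 0.43 [251. 230.] [ 0.5583 -0.1027  0.012 ]
side end_stop 0.7 [230. 231.] [ 0.513  -0.0532  0.012 ]
side end_stop 0.62 [236. 200.] [ 0.4624 -0.1266  0.012 ]
side bracket 0.95 [234. 198.] [ 0.4895 -0.1505  0.08  ]
top fixture 0.83 [166. 354.] [ 0.5162 -0.1432  0.    ]
top dowel_1 0.48 [144. 339.] [ 0.5658 -0.1036  0.012 ]
top end_stop 0.71 [164. 320.] [ 0.5169 -0.0559  0.012 ]
6.75 [ 0.5021 -0.1592  0.1859] [[ 0.0014  1.      0.0001]
 [ 1.     -0.0014  0.0001]
 [ 0.0001  0.0001 -1.    ]] [ 0.373  -0.9457 -6.529 ]
```

View pics/c2.png

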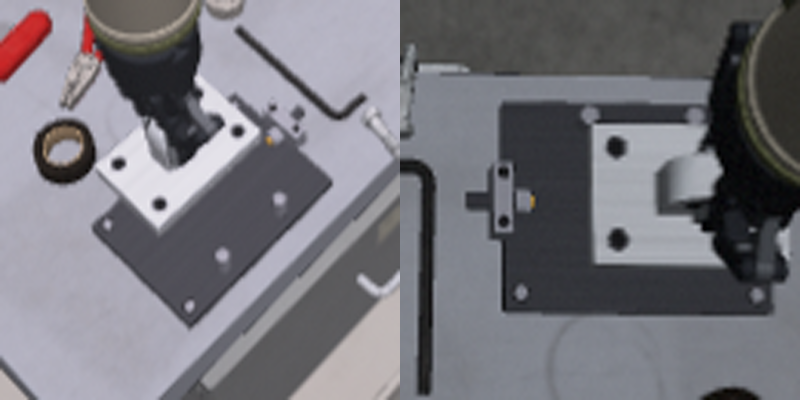

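Run:
```python
from h import *
np.set_printoptions(precision=4,suppress=True)
s=ctrl.snapshot("top"); im=cv2.imread("pics/top0.png"); g=cv2.cvtColor(im,cv2.COLOR_BGR2GRAY)
m=((im.max(2)<75)*255).astype(np.uint8); m[:, :300]=0; m[:,400:]=0; m[:130]=0; m[200:]=0
m=cv2.morphologyEx(cv2.morphologyEx(m,cv2.MORPH_CLOSE,np.ones((7,7))),cv2.MORPH_OPEN,np.ones((9,9)))
c=max(cv2.findContours(m,cv2.RETR_EXTERNAL,cv2.CHAIN_APPROX_NONE)[0],key=cv2.contourArea).reshape(-1,2)
P=np.array([ray(s,p,.012)[:2] for p in c]).astype(np.float32)
r=cv2.minAreaRect(P*1000); print(r)
ctr=P.mean(0); lo,hi=P.min(0),P.max(0); print(lo,hi,(lo+hi)/2)
for nm,ax,v in(("xlo",0,lo[0]),("xhi",0,hi[0]),("ylo",1,lo[1]),("yhi",1,hi[1])):
    o=1-ax; k=(abs(P[:,ax]-v)<.005)&(P[:,o]>lo[o]+.015)&(P[:,o]<hi[o]-.015)
    f=np.polyfit(P[k,o],P[k,ax],1); print(nm,k.sum(),"slope deg",np.degrees(np.arctan(f[0]))*(-1 if ax==0 else 1),P[k,ax].mean())
```

```text
((510.5693359375, -135.23577880859375), (129.2213592529297, 187.98106384277344), 1.0497478246688843)
[ 0.4458 -0.229 ] [ 0.576  -0.0413] [ 0.5109 -0.1351]
xlo 65 slope deg -0.2553949446612546 0.44702977
xhi 64 slope deg 0.2917125184933389 0.5744761
ylo 40 slope deg 0.6613279017003496 -0.22769865
yhi 20 slope deg 2.6687856489102533 -0.042755663
```

{"op": "jog_arm", "data": {"motion": [1, 0, 0, -2, 0, 1, 0, 0, -4.5, 0, 1, 0, 0, -6.2, 0, 1, 0, 0, -7, 0, 1, 0, 0, -7.2, 0]}}

```text
time_s: 7.3
eef_pos: [0.5016, -0.1599, 0.1132]
orientation: [[0.003, 1.0, -0.001], [1.0, -0.003, 0.001], [0.001, -0.001, -1.0]]
force: [0.2, 0.3, -6.6]
finger_gap: 0.272
gripper_force: 60.0
```

{"op": "jog_arm", "data": {"motion": [1, 0, 0, -0.1, 0, 1, 0, 0, -0.2, 0, 1, 0, 0, -0.3, 0, 1, 0, 0, -0.4, 0, 1, 0, 0, -0.45, 0]}}

```text
time_s: 7.8
eef_pos: [0.5021, -0.1603, 0.1096]
orientation: [[0.003, 1.0, 0.0], [1.0, -0.003, -0.0], [-0.0, 0.0, -1.0]]
force: [-1.0, -0.7, -7.2]
finger_gap: 0.275
gripper_force: 60.0
```

{"op": "jog_arm", "data": {"motion": [1, 0, 0, -0.05, 0, 1, 0, 0, -0.05, 0, 1, 0, 0, -0.1, 0, 1, 0, 0, -0.1, 0, 1, 0, 0, -0.1, 0]}}

```text
time_s: 8.3
eef_pos: [0.502, -0.1602, 0.1086]
orientation: [[0.003, 1.0, 0.0], [1.0, -0.003, -0.0], [-0.0, 0.0, -1.0]]
force: [-1.8, 0.4, -1.3]
finger_gap: 0.273
gripper_force: 60.6
```

{"op": "jog_arm", "data": {"motion": [1, 0, 0, 0, 0, 1, 0.3, 0, 0, 0, 1, 0.6, 0, 0, 0, 1, 0.9, 0, 0, 0, 1, 1.1, 0, 0, 0]}}

```text
time_s: 8.8
eef_pos: [0.513, -0.1603, 0.1086]
orientation: [[0.003, 1.0, -0.0], [1.0, -0.003, -0.0], [-0.0, -0.0, -1.0]]
force: [-6.0, 0.2, 4.5]
finger_gap: 0.273
gripper_force: 61.4
```

Run:
```python
from h import *
np.set_printoptions(precision=4,suppress=True)
s=ctrl.snapshot("side"); save(s,"s3.png")
a=s["img"][190:310,140:270,::-1]
s=ctrl.snapshot("top"); b=s["img"][125:215,295:400,::-1]
cv2.imwrite("pics/c3.png",np.hstack([cv2.resize(i,(400,400),interpolation=cv2.INTER_CUBIC) for i in (a,b)]))
o=ctrl.observe();print(o["time_s"],o["eef_pos"],o["orientation"],o["force"],o["wrist_torque"])
```

```text
8.9 [ 0.5133 -0.1603  0.1086] [[ 0.003   1.      0.0004]
 [ 1.     -0.003  -0.0002]
 [-0.0002  0.0004 -1.    ]] [-4.5364 -0.8167  1.9642] [-0.0927  0.6003 -0.0278]
```

View pics/c3.png

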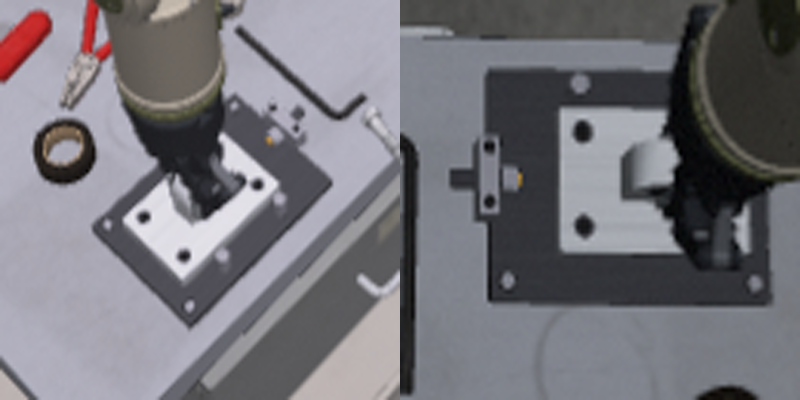

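{"op": "jog_arm", "data": {"motion": [1, 0.05, 0, 0, 0, 1, 0.1, 0, 0, 0, 1, 0.15, 0, 0, 0, 1, 0.2, 0, 0, 0, 1, 0.2, 0, 0, 0]}}

```text
time_s: 9.4
eef_pos: [0.5147, -0.1603, 0.1086]
orientation: [[0.003, 1.0, -0.001], [1.0, -0.003, -0.0], [-0.0, -0.001, -1.0]]
force: [-6.2, -0.1, 5.6]
finger_gap: 0.269
gripper_force: 61.8
```

{"op": "jog_arm", "data": {"motion": [1, 0.05, 0, 0, 0, 1, 0.1, 0, 0, 0, 1, 0.15, 0, 0, 0, 1, 0.2, 0, 0, 0, 1, 0.2, 0, 0, 0]}}

```text
time_s: 9.9
eef_pos: [0.5167, -0.1603, 0.1086]
orientation: [[0.003, 1.0, -0.001], [1.0, -0.003, -0.0], [-0.0, -0.001, -1.0]]
force: [-7.5, -0.2, 5.0]
finger_gap: 0.274
gripper_force: 61.8
```

{"op": "jog_arm", "data": {"motion": [1, 0.05, 0, 0.03, 0, 1, 0.1, 0, 0.03, 0, 1, 0.15, 0, 0.03, 0, 1, 0.15, 0, 0.03, 0, 1, 0.15, 0, 0.03, 0]}}

```text
time_s: 10.4
eef_pos: [0.5185, -0.1602, 0.1086]
orientation: [[0.003, 1.0, -0.0], [1.0, -0.003, 0.0], [0.0, -0.0, -1.0]]
force: [-4.1, 0.3, 0.4]
finger_gap: 0.275
gripper_force: 61.0
```

{"op": "jog_arm", "data": {"motion": [1, 0.05, 0, 0, 0, 1, 0.1, 0, 0, 0, 1, 0.15, 0, 0, 0, 1, 0.15, 0, 0, 0, 1, 0.15, 0, 0, 0]}}

```text
time_s: 10.9
eef_pos: [0.5192, -0.1602, 0.1087]
orientation: [[0.003, 1.0, -0.002], [1.0, -0.003, -0.0], [-0.0, -0.002, -1.0]]
force: [-8.4, 0.8, 5.9]
finger_gap: 0.273
gripper_force: 61.9
```

```bash
cat > o.py <<'E'
from h import *
np.set_printoptions(precision=4,suppress=True)
o=ctrl.observe();print(o["time_s"],o["eef_pos"],o["force"],o["wrist_torque"]); print(o["orientation"][0])
E
python3 o.py
```

```text
10.9 [ 0.5192 -0.1602  0.1087] [-8.4208  0.8351  5.9465] [0.0613 1.651  0.0722]
[ 0.003  1.    -0.002]
```

{"op": "jog_arm", "data": {"motion": [1, 0.03, 0, 0.01, 0, 1, 0.05, 0, 0.02, 0, 1, 0.07, 0, 0.02, 0, 1, 0.07, 0, 0.02, 0, 1, 0.07, 0, 0.02, 0]}}

```text
time_s: 11.4
eef_pos: [0.5194, -0.1602, 0.1088]
orientation: [[0.003, 1.0, -0.003], [1.0, -0.003, -0.0], [-0.0, -0.003, -1.0]]
force: [-10.1, -0.0, 7.1]
finger_gap: 0.272
gripper_force: 61.9
```

```bash
python3 o.py
```

```text
11.4 [ 0.5194 -0.1602  0.1088] [-10.1368  -0.0235   7.0759] [0.1105 2.1087 0.1014]
[ 0.003   1.     -0.0031]
```

{"op": "jog_arm", "data": {"motion": [1, 0.03, 0, 0.02, 0, 1, 0.06, 0, 0.04, 0, 1, 0.1, 0, 0.06, 0, 1, 0.1, 0, 0.06, 0, 1, 0.1, 0, 0.06, 0]}}

```text
time_s: 11.9
eef_pos: [0.5196, -0.1602, 0.1088]
orientation: [[0.003, 1.0, -0.005], [1.0, -0.003, 0.0], [0.0, -0.005, -1.0]]
force: [-12.7, 0.0, 6.0]
finger_gap: 0.275
gripper_force: 61.8
```

```bash
python3 o.py
```

```text
11.9 [ 0.5196 -0.1602  0.1088] [-12.6703   0.0158   5.9741] [-0.0053  2.5612  0.2004]
[ 0.0031  1.     -0.005 ]
```

{"op": "jog_arm", "data": {"motion": [1, 0.03, 0, 0.03, 0.1, 1, 0.05, 0, 0.06, 0.2, 1, 0.07, 0, 0.08, 0.2, 1, 0.07, 0, 0.08, 0.2, 1, 0.07, 0, 0.08, 0.2]}}

```text
time_s: 12.4
eef_pos: [0.5198, -0.1603, 0.1089]
orientation: [[-0.0, 1.0, -0.006], [1.0, 0.0, 0.001], [0.001, -0.006, -1.0]]
force: [-10.8, -0.3, 1.2]
finger_gap: 0.273
gripper_force: 61.0
```

```bash
python3 o.py
```

```text
12.4 [ 0.5198 -0.1603  0.1089] [-10.839   -0.3373   1.1673] [-0.0778  2.4468  0.0787]
[-0.      1.     -0.0062]
```

{"op": "jog_arm", "data": {"motion": [1, 0.05, 0, 0.03, 0, 1, 0.1, 0, 0.05, 0, 1, 0.15, 0, 0.07, 0, 1, 0.15, 0, 0.07, 0, 1, 0.15, 0, 0.07, 0]}}

```text
time_s: 12.9
eef_pos: [0.5201, -0.1603, 0.109]
orientation: [[0.0, 1.0, -0.009], [1.0, -0.0, 0.001], [0.001, -0.009, -1.0]]
force: [-15.0, 0.2, 1.4]
finger_gap: 0.271
gripper_force: 61.2
```

```bash
python3 o.py
```

```text
12.9 [ 0.5201 -0.1603  0.109 ] [-14.9711   0.1516   1.4333] [-0.0622  3.3436  0.0965]
[ 0.0002  1.     -0.0091]
```

{"op": "jog_arm", "data": {"motion": [1, -0.03, 0, -0.02, 0, 1, -0.07, 0.1, -0.04, 0, 1, -0.1, 0.3, -0.05, 0, 1, -0.1, 0.5, -0.05, 0, 1, -0.1, 0.7, -0.05, 0]}}

```text
time_s: 13.4
eef_pos: [0.5198, -0.1571, 0.1092]
orientation: [[0.003, 1.0, -0.006], [1.0, -0.003, -0.004], [-0.004, -0.006, -1.0]]
force: [-11.8, -10.8, 0.4]
finger_gap: 0.276
gripper_force: 61.2
```

```bash
python3 o.py
```

```text
13.4 [ 0.5198 -0.1571  0.1092] [-11.8418 -10.7816   0.3962] [-2.2626  2.672   0.1405]
[ 0.0035  1.     -0.0065]
```

{"op": "jog_arm", "data": {"motion": [1, -0.05, 0, 0, 0, 1, -0.1, 0, 0, 0, 1, -0.13, 0, 0, 0, 1, -0.13, 0.1, 0, 0, 1, -0.13, 0.2, 0, 0]}}

```text
time_s: 13.9
eef_pos: [0.5196, -0.1527, 0.1091]
orientation: [[0.001, 1.0, -0.005], [1.0, -0.001, -0.001], [-0.001, -0.005, -1.0]]
force: [-6.8, -5.5, -3.7]
finger_gap: 0.274
gripper_force: 60.4
```

```bash
python3 o.py
```

```text
13.9 [ 0.5196 -0.1527  0.1091] [-6.8448 -5.5186 -3.7271] [-1.0996  1.6098 -0.0109]
[ 0.0013  1.     -0.0045]
```

{"op": "jog_arm", "data": {"motion": [1, 0, 0.2, -0.01, 0, 1, 0, 0.4, -0.02, 0, 1, 0, 0.6, -0.02, 0, 1, 0, 0.8, -0.02, 0, 1, 0, 0.9, -0.02, 0]}}

```text
time_s: 14.4
eef_pos: [0.5195, -0.1442, 0.1091]
orientation: [[0.002, 1.0, -0.005], [1.0, -0.002, -0.002], [-0.002, -0.005, -1.0]]
force: [-7.4, -6.2, -3.0]
finger_gap: 0.278
gripper_force: 60.8
```

Run:
```python
exec(open("o.py").read())
s=ctrl.snapshot("top"); b=s["img"][135:195,300:400,::-1]
t=ctrl.snapshot("side"); a=t["img"][205:295,170:260,::-1]
cv2.imwrite("pics/c4.png",np.hstack([cv2.resize(b,(500,300),interpolation=cv2.INTER_CUBIC),cv2.resize(a,(300,300),interpolation=cv2.INTER_CUBIC)]))
```

```text
14.4 [ 0.5195 -0.1442  0.1091] [-7.4206 -6.1518 -2.9762] [-1.3986  1.7552 -0.0118]
[ 0.0017  1.     -0.0046]
```

View pics/c4.png

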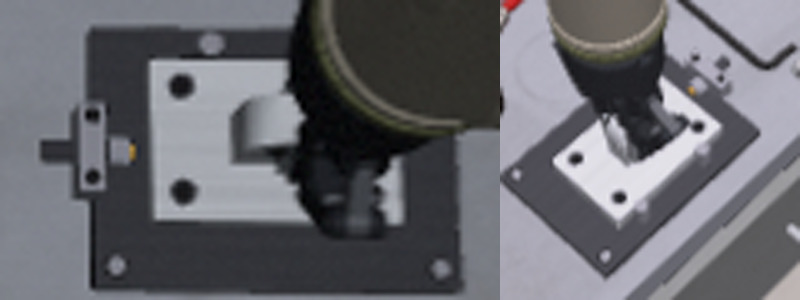

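{"op": "jog_arm", "data": {"motion": [1, 0, 0.1, 0, 0, 1, 0, 0.2, 0, 0, 1, 0, 0.3, 0, 0, 1, 0, 0.4, 0, 0, 1, 0, 0.5, 0, 0]}}

```text
time_s: 15.0
eef_pos: [0.5195, -0.1395, 0.1091]
orientation: [[0.002, 1.0, -0.005], [1.0, -0.002, -0.002], [-0.002, -0.005, -1.0]]
force: [-8.0, -6.4, -3.2]
finger_gap: 0.273
gripper_force: 60.8
```

{"op": "jog_arm", "data": {"motion": [1, 0, 0.05, 0, 0, 1, 0, 0.1, 0, 0, 1, 0, 0.15, 0, 0, 1, 0, 0.2, 0, 0, 1, 0, 0.2, 0, 0]}}

```text
time_s: 15.5
eef_pos: [0.5195, -0.1373, 0.1091]
orientation: [[0.002, 1.0, -0.005], [1.0, -0.002, -0.002], [-0.002, -0.005, -1.0]]
force: [-8.8, -5.7, -2.1]
finger_gap: 0.274
gripper_force: 60.8
```

{"op": "jog_arm", "data": {"motion": [1, 0, 0.05, 0, 0, 1, 0, 0.1, 0, 0, 1, 0, 0.15, 0, 0, 1, 0, 0.15, 0, 0, 1, 0, 0.15, 0, 0]}}

```text
time_s: 16.0
eef_pos: [0.5195, -0.136, 0.109]
orientation: [[0.002, 1.0, -0.005], [1.0, -0.002, -0.002], [-0.002, -0.005, -1.0]]
force: [-8.7, -6.1, -2.1]
finger_gap: 0.275
gripper_force: 60.8
```

{"op": "jog_arm", "data": {"motion": [1, 0, 0.05, 0, 0, 1, 0, 0.1, 0, 0, 1, 0, 0.15, 0, 0, 1, 0, 0.15, 0, 0, 1, 0, 0.15, 0, 0]}}

```text
time_s: 16.5
eef_pos: [0.5195, -0.1345, 0.1091]
orientation: [[0.002, 1.0, -0.005], [1.0, -0.002, -0.002], [-0.002, -0.005, -1.0]]
force: [-7.6, -7.0, -2.6]
finger_gap: 0.273
gripper_force: 60.8
```

{"op": "jog_arm", "data": {"motion": [1, 0, 0.05, 0, 0, 1, 0, 0.1, 0, 0, 1, 0, 0.15, 0, 0, 1, 0, 0.15, 0, 0, 1, 0, 0.15, 0, 0]}}

```text
time_s: 17.0
eef_pos: [0.5195, -0.1339, 0.1091]
orientation: [[0.003, 1.0, -0.005], [1.0, -0.003, -0.003], [-0.003, -0.005, -1.0]]
force: [-7.7, -8.5, -3.3]
finger_gap: 0.275
gripper_force: 60.7
```

{"op": "jog_arm", "data": {"motion": [1, 0, 0.05, 0, 0, 1, 0, 0.1, 0, 0, 1, 0, 0.15, 0, 0, 1, 0, 0.15, 0, 0, 1, 0, 0.15, 0, 0]}}

```text
time_s: 17.5
eef_pos: [0.5195, -0.1337, 0.1092]
orientation: [[0.004, 1.0, -0.004], [1.0, -0.004, -0.004], [-0.004, -0.004, -1.0]]
force: [-7.4, -12.9, -2.2]
finger_gap: 0.271
gripper_force: 60.8
```

{"op": "jog_arm", "data": {"motion": [1, 0, 0.05, 0, 0, 1, 0, 0.1, 0, 0, 1, 0, 0.12, 0, 0, 1, 0, 0.12, 0, 0, 1, 0, 0.12, 0, 0]}}

```text
time_s: 18.0
eef_pos: [0.5194, -0.1335, 0.1094]
orientation: [[0.005, 1.0, -0.004], [1.0, -0.005, -0.006], [-0.006, -0.004, -1.0]]
force: [-8.1, -14.9, -1.7]
finger_gap: 0.273
gripper_force: 60.9
```

```bash
python3 o.py
```

```text
18.0 [ 0.5194 -0.1335  0.1094] [ -8.138  -14.9217  -1.7376] [-3.3915  1.864   0.2118]
[ 0.0046  1.     -0.0042]
```

{"op": "jog_arm", "data": {"motion": [1, 0, 0.05, 0, 0, 1, 0, 0.05, 0, 0, 1, 0, 0.05, 0, 0, 1, 0, 0.05, 0, 0, 1, 0, 0, 0, 0]}}

```text
time_s: 18.5
eef_pos: [0.5195, -0.1335, 0.1094]
orientation: [[0.005, 1.0, -0.004], [1.0, -0.005, -0.006], [-0.006, -0.004, -1.0]]
force: [-7.8, -15.4, -2.3]
finger_gap: 0.27
gripper_force: 60.9
```

{"op": "jog_arm", "data": {"motion": [1, -0.02, -0.06, -0.01, 0, 1, -0.04, -0.12, -0.02, 0, 1, -0.06, -0.18, -0.02, 0, 1, -0.08, -0.24, -0.02, 0, 1, -0.08, -0.26, -0.02, 0]}}

```text
time_s: 19.0
eef_pos: [0.5193, -0.1338, 0.1092]
orientation: [[0.003, 1.0, -0.003], [1.0, -0.003, -0.003], [-0.003, -0.003, -1.0]]
force: [-4.6, -8.3, -3.5]
finger_gap: 0.272
gripper_force: 60.6
```

```bash
python3 o.py
```

```text
19.0 [ 0.5193 -0.1338  0.1092] [-4.6259 -8.2901 -3.4903] [-2.0061  1.3416  0.0563]
[ 0.0028  1.     -0.003 ]
```

Unload a little more, then open.

{"op": "jog_arm", "data": {"motion": [1, -0.02, -0.06, -0.01, 0, 1, -0.04, -0.12, -0.02, 0, 1, -0.05, -0.16, -0.02, 0, 1, -0.05, -0.18, -0.02, 0, 1, -0.05, -0.18, -0.02, 0]}}

```text
time_s: 19.5
eef_pos: [0.5192, -0.134, 0.109]
orientation: [[0.001, 1.0, -0.002], [1.0, -0.001, -0.001], [-0.001, -0.002, -1.0]]
force: [-3.9, -5.2, -4.0]
finger_gap: 0.275
gripper_force: 60.6
```

```bash
python3 o.py
```

```text
19.5 [ 0.5192 -0.134   0.109 ] [-3.9136 -5.175  -4.0419] [-1.1588  0.9836 -0.0692]
[ 0.0012  1.     -0.0023]
```

{"op": "jog_arm", "data": {"motion": [0.6, 0, 0, 0, 0, 0.5, 0, 0, 0, 0, 0.3, 0, 0, 0, 0, 0, 0, 0, 0, 0, 0, 0, 0, 0, 0]}}

```text
time_s: 20.0
eef_pos: [0.5206, -0.1322, 0.1101]
orientation: [[-0.001, 1.0, 0.001], [1.0, 0.001, 0.0], [0.0, 0.001, -1.0]]
force: [-0.0, 0.4, 0.0]
finger_gap: 0.978
gripper_force: 0.0
```

{"op": "jog_arm", "data": {"motion": [0, 0, 0, 0, 0, 0, 0, 0, 1, 0, 0, 0, 0, 4, 0, 0, 0, 0, 8, 0, 0, 0, 0, 12, 0]}}

```text
time_s: 20.5
eef_pos: [0.52, -0.1321, 0.2317]
orientation: [[-0.001, 1.0, -0.0], [1.0, 0.001, 0.001], [0.001, -0.0, -1.0]]
force: [1.7, -1.0, -0.1]
finger_gap: 1.003
gripper_force: 0.0
```

{"op": "jog_arm", "data": {"motion": [0, 0, -1, 3, 0, 0, 0, -4, 6, 0, 0, 0, -8, 8, 0, 0, 0, -12, 8, 0, 0, 0, -14, 8, 0]}}

```text
time_s: 21.0
eef_pos: [0.5194, -0.2767, 0.3112]
orientation: [[0.004, 1.0, 0.001], [1.0, -0.004, -0.002], [-0.002, 0.001, -1.0]]
force: [0.2, -1.0, 0.3]
finger_gap: 0.999
gripper_force: 0.0
```

Run:
```python
exec(open("o.py").read())
s=ctrl.snapshot("wrist"); save(s,"w5.png")
for c in ("bracket","fixture"):print(ctrl.search_frame(s,c)[:1])
t=ctrl.snapshot("top"); b=t["img"][135:195,300:400,::-1]
cv2.imwrite("pics/c5.png",np.vstack([cv2.resize(b,(500,300),interpolation=cv2.INTER_CUBIC),cv2.resize(s["img"][:,:,::-1],(500,300))]))
```

```text
21.0 [ 0.5194 -0.2767  0.3112] [ 0.1879 -0.974   0.3467] [0.0625 0.0095 0.027 ]
[0.004 1.    0.001]
[{'box': [215.7, 1.2, 299.3, 74.8], 'conf': 0.81}]
[{'box': [190.4, 1.7, 315.8, 119.9], 'conf': 0.74}]
```

View pics/c5.png

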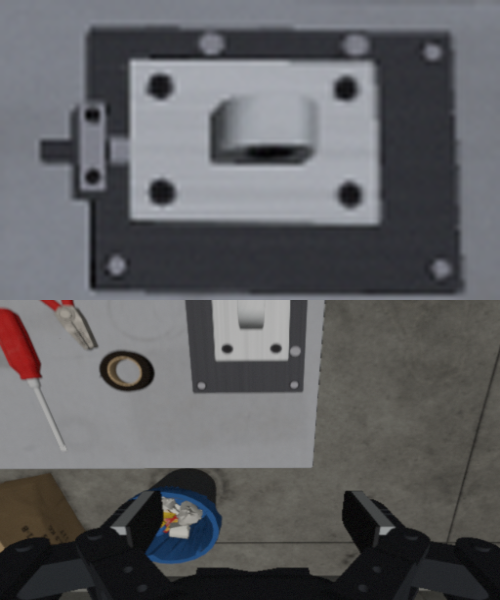

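```bash
python3 -c "
from workcell import ctrl
print(ctrl.job_done())"
```

```text
the job is handed in; nothing more can be done
None
```

I placed the bracket on the base, pushed it against both dowels, slid it onto the end stop and released it. I then handed in the job. The hand-in returned no verdict, so the step-2 and step-3 contact forces are inferred from the wrist readings, which peaked at about 15 N. The last picture shows no visible gap at the dowels or stop nose.

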